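# Kit three knives: lay each handle with its blade

## Robot

A 6-joint arm with a two-finger parallel gripper is mounted at the origin on the work surface. World frame = base frame: x ahead of the robot, y to its left, z up, the work surface at z = 0. Lengths are in mm, angles in rad, forces in N, time in s.
With the tool pointing down it reaches from about 275 to 1000 mm from the base axis. Payload 8.4 kg.
Tool frame: the origin (TCP) lies on the centre line of the jaws, within the pads' length; the fingertips stand 25 mm ahead of it and the grasp point (between the pads) lies 6 mm ahead of it; z points along the fingers, y is the line along which they close (so a half turn about z gives the same grasp; the last joint's range is limited). The gripper opens to 85 mm and grips with 20 to 120 N. Pads are 22 mm wide; open, the fingers measure 114 mm over their backs; the gripper's body (76 mm by 85 mm) begins 54 mm behind the grasp point. The pads swing forward as they close: fully open they stand 13 mm farther back than shut.
Start: joints at [-1.265, 0.353, 1.633, -0, 1.155, -0.002], TCP at [189.35, -595.63, 256.281] pointing down, gripper open.
Joint ranges: [-2.63, 2.63], [-0.92, 2.1], [0.06, 2.66], [-1.3, 4.44], [0, 2.69], [-3.02, 3.02]. Speed limits (rad/s): [2.22, 2.22, 2.79, 3.14, 3.14, 3.14].

## Interface

Orientations are given as [roll, pitch, yaw] about the fixed x, y, z axes, in that order (R = Rz(yaw) Ry(pitch) Rx(roll)).
In Python, from rig import r gives the robot as it stands.
- The arm moves only by the shell command python3 -m jog 'ROWS' [FORCE]. ROWS is JSON, a list of rows, each a list of 3 entries, a list of its own where there are three numbers: the turn, a rotation vector about the tool's x, y, z in rad, then the shift along the tool's x, y, z in m, then the opening, from -1 (shut) to 1 (fully open). In form: [[[rx, ry, rz], [x, y, z], gripper], ...]. A call has 1 to 12 rows; each row shifts and turns the commanded pose from where the row before left it, along the tool's axes as they then stand; what a row does not reach is not made up. A row lasts 1/10 s, in which the tool goes at most 50 mm and 8.59 degrees, less where a joint would pass 70% of its speed; a pose out of reach is approached as far as the arm can. A call with a gripper value outside its range is refused whole. The fingers move at their own pace and stop on an object; FORCE is the grip in N (left out, the last holds). Time passes only in rows, so rows that do not move let the fingers close. It gives the time, the measured TCP pose, the force, the opening and the grip force at its end, in the units of the state.
- r.sense(): the state, without advancing time (a new reading comes with each control period).
- r.grab_frame(name): name is "side" or "top"; returns the picture (480x640x3 uint8, red, green, blue); there is no depth.
- r.camera_params(name): a dict with "fx", "fy", "cx", "cy" (pixels), "k1" (the pictures are not rectified: a ray, as slopes to the right and down, at radius r is drawn at 1 + k1 r^2 times it, then the intrinsics apply), "rvec" (rotation vector, rad) and "tvec" (3), from world to camera coordinates, as OpenCV has them. Camera axes: x right, y down, z forward; pixel columns grow to the right and rows downward; lengths in mm; the calibration is good to about 2 mm. A picture is of the moment at which its call begins. camera_params takes no time and is no camera call.
- r.sign_off(): hands the job in; it is judged then, once.
The state is a dict: "clock": time; "qpos": joint angles; "qvel": joint speeds; "joint_efforts": joint torques, N m; "eef_pos": TCP position; "tcp_rot": TCP orientation; "contact_force": force on the tool from outside, world axes, zero at the start; "wrist_torque": the same for the moment, N m; "opening": opening from 0.0 (shut) to 1.0 (fully open); "grasp_force": force on a finger pad.
Only numpy, scipy, OpenCV 4.12 (cv2) and the standard library are available. Lean on these libraries where they do the work, as an engineer would, in place of code of your own. Each camera call takes 0.05 s, during which the arm holds its last target. There are 200 camera calls.

## Task

On the knife-maker's bench three blades wait in their trays: pick out the three octagonal handles with the black ferrules and lay each in the tray of the blade it was made for, the longest handle with the longest blade, the middle one with the middle blade, the shortest with the shortest. Lower each handle in, do not drop it, so that it lies flat on the tray floor in the empty half, lengthwise beside the blade. Leave the blades as they lie, and the plain dark blank without a ferrule where it is.

Things in the scene. Friction and masses are not known exactly. Their poses are not given: they have to be found in the camera images.
- handle_long: the longest knife handle: pale wood, regular octagon section 26 mm across the flats, 130 mm long, with a black ferrule (one fifth of its length, edged by a thin brass ring) at its +x end. Origin at the middle of its length, on its axis (13 mm above whatever it lies on); x along its length. Loose, lies on a flat of the octagon, may point any way.
- handle_middle: the middle-length knife handle: pale wood, regular octagon section 23 mm across the flats, 105 mm long, with a black ferrule (one fifth of its length, edged by a thin brass ring) at its +x end. Origin at the middle of its length, on its axis (11.5 mm above whatever it lies on); x along its length. Loose, lies on a flat of the octagon, may point any way.
- handle_short: the shortest knife handle: pale wood, regular octagon section 20 mm across the flats, 80 mm long, with a black ferrule (one fifth of its length, edged by a thin brass ring) at its +x end. Origin at the middle of its length, on its axis (10 mm above whatever it lies on); x along its length. Loose, lies on a flat of the octagon, may point any way.
- tray_long: tray holding the longest blade, else like the others: white, blue rim, fixed. Outside 136 (x, away from robot) x 196 (y) x 14 mm; walls, floor 3 mm thick. Origin: centre of its underside. The blade lies along y in the far half (+x); the near half (inner floor x = -65 to about +20 mm) is empty: the handle goes there, its length along y; x = -22 mm is the middle of that space.
- tray_middle: tray holding the middle-length blade, else like the others: white, blue rim, fixed. Outside 136 (x, away from robot) x 196 (y) x 14 mm; walls, floor 3 mm thick. Origin: centre of its underside. The blade lies along y in the far half (+x); the near half (inner floor x = -65 to about +20 mm) is empty: the handle goes there, its length along y; x = -22 mm is the middle of that space.
- tray_short: tray holding the shortest blade, else like the others: white, blue rim, fixed. Outside 136 (x, away from robot) x 196 (y) x 14 mm; walls, floor 3 mm thick. Origin: centre of its underside. The blade lies along y in the far half (+x); the near half (inner floor x = -65 to about +20 mm) is empty: the handle goes there, its length along y; x = -22 mm is the middle of that space.
- blade_long: the longest blade, lying loose and flat in its tray: 3 mm thick, 170 mm long in all (115 mm forge-black blade with a bright edge, 36 mm deep, and a narrow bare steel tang 55 mm long). Origin at the middle of its overall length, on its underside; x from tang to tip. To be left as it lies.
- blade_middle: the middle-length blade, lying loose and flat in its tray: 3 mm thick, 130 mm long in all (85 mm forge-black blade with a bright edge, 29 mm deep, and a narrow bare steel tang 45 mm long). Origin at the middle of its overall length, on its underside; x from tang to tip. To be left as it lies.
- blade_short: the shortest blade, lying loose and flat in its tray: 3 mm thick, 93 mm long in all (57 mm forge-black blade with a bright edge, 22 mm deep, and a narrow bare steel tang 36 mm long). Origin at the middle of its overall length, on its underside; x from tang to tip. To be left as it lies.
- plain_blank: an unworked handle blank: dark wood, square section 26 x 26 mm, 115 mm long, no ferrule. Origin at the centre of its underside, x along its length. Not wanted, lies loose among the handles; to be left where it is.
Not all that is in view belongs to the job. What is shaped like the handle_middle but turquoise is not meant.

How it is judged:
By the outcome, as a careful person would: the job done as asked, in the order asked, and still so for the second after the job is handed in, with the robot touching nothing.
It also fails if it takes over 80 s, if anything falls off the work surface, if the arm or the gripper's body presses on something with over 40 N, if the wrist force passes 120 N, or if a joint passes its speed limit or range.

## Working session

There is one attempt and no reset: what is moved stays moved. The work goes in short steps, Python scripts to look and compute and a shell command to move; the robot and the scene stay as the last step left them, time stands still between calls to the robot, and variables do not carry over. Pictures are saved under pics/ and viewed, at most 14 in all, crops included, and the job is handed in when it is done.

```bash
mkdir -p pics
python3 - <<'E'
from rig import r
import cv2
for n in("top","side"):
    cv2.imwrite(f"pics/{n}0.png",r.grab_frame(n)[:,:,::-1]); print(n,r.camera_params(n))
s=r.sense();print(s)
E
```

```text
top {'fx': 578.3134423112467, 'fy': 578.3134423112467, 'cx': 308.17760719789857, 'cy': 240.60543235805432, 'k1': -0.0969122679341322, 'rvec': array([ 2.16650243, -2.11162482,  0.20126036]), 'tvec': array([-187.4489913 ,  579.02215432, 1370.03168247])}
side {'fx': 579.8626465870402, 'fy': 579.8626465870402, 'cx': 316.06172916718623, 'cy': 236.43646018358945, 'k1': 0.0009384843496276454, 'rvec': array([ 2.12103226, -0.88457378,  0.42903141]), 'tvec': array([-487.27670262,  217.44207799, 1477.25883612])}
{'clock': 0.1, 'qpos': array([-1.26539657e+00,  3.53617932e-01,  1.63409085e+00, -2.16518366e-05,
        1.15519563e+00, -2.40074981e-03]), 'qvel': array([-0.00104887,  0.00039498, -0.00071151,  0.00230242, -0.00026808,
        0.00128239]), 'joint_efforts': array([-1.35770995e-03, -6.06355476e+01, -3.42817676e+01, -1.29543459e-04,
        3.82383951e-03,  8.27304859e-06]), 'eef_pos': array([ 189.22105123, -595.23343052,  255.59904701]), 'tcp_rot': array([-3.14028085e+00,  1.66479586e-05,  3.07809269e-01]), 'contact_force': array([-0.08718409, -0.32514961, -0.15208042]), 'wrist_torque': array([ 0.01722712, -0.02941913, -0.02245695]), 'grasp_force': 0.0, 'opening': 1.0003773998554246}
```

View pics/top0.png

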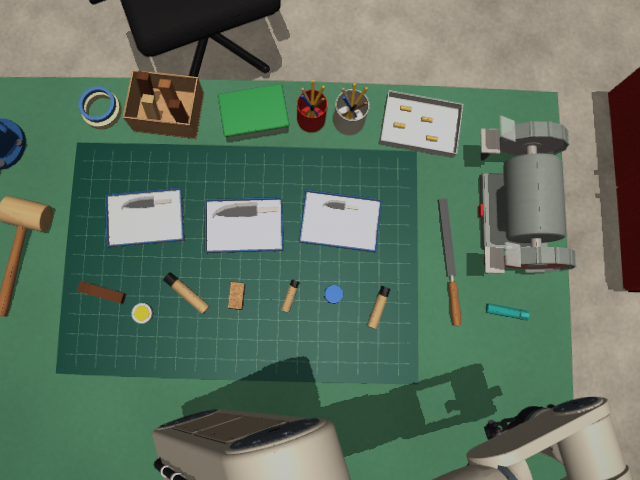

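View pics/side0.png

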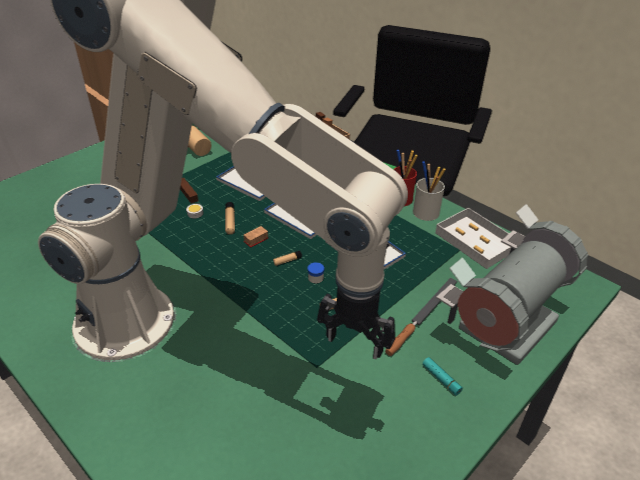

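The top view shows trays at (145,217), (244,225) and (340,221). The candidate handles are the pale ones with black ferrules at (186,293), (290,296) and (379,307). Not meant: the dark blank (101,292), cork block (236,295), turquoise handle (508,312) and the file with its handle (455,300). I'll confirm in an enlarged crop.

```bash
cat > h.py <<'E'
import numpy as np,cv2
from rig import r
def px2w(name,uv,z):
    c=r.camera_params(name);K=np.array([[c['fx'],0,c['cx']],[0,c['fy'],c['cy']],[0,0,1.]])
    p=cv2.undistortPoints(np.array(uv,float).reshape(-1,1,2),K,np.array([c['k1'],0,0,0,0.])).reshape(-1,2)
    R=cv2.Rodrigues(np.array(c['rvec']))[0];o=-R.T@np.array(c['tvec'])
    d=np.c_[p,np.ones(len(p))]@R
    return o+d*((np.broadcast_to(z,len(p))-o[2])/d[:,2])[:,None]
E
python3 - <<'E'
import cv2,numpy as np
im=cv2.imread("pics/top0.png")
def crop(x0,y0,w,h,s):
    c=cv2.resize(im[y0:y0+h,x0:x0+w],None,fx=s,fy=s,interpolation=cv2.INTER_CUBIC)
    for x in range(-(-x0//10)*10,x0+w,10): cv2.line(c,(int((x-x0+.5)*s),0),(int((x-x0+.5)*s),10 if x%50==0 else 4),(0,0,255),1)
    for y in range(-(-y0//10)*10,y0+h,10): cv2.line(c,(0,int((y-y0+.5)*s)),(10 if y%50==0 else 4,int((y-y0+.5)*s)),(0,0,255),1)
    return c
cv2.imwrite("pics/c1.png",np.vstack([crop(155,265,65,55,6),crop(355,280,65,55,6)][:1]+[]) if 0 else np.hstack([crop(158,265,55,60,5),crop(265,265,50,60,5),crop(355,280,50,60,5)]))
cv2.imwrite("pics/c2.png",crop(100,180,290,80,2.7))
E
```

```text
(no output)
```

View pics/c1.png

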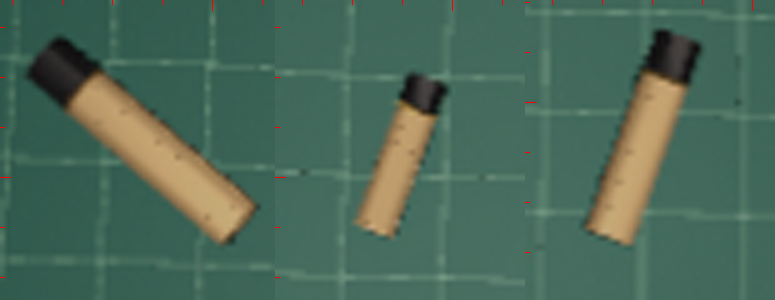

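View pics/c2.png

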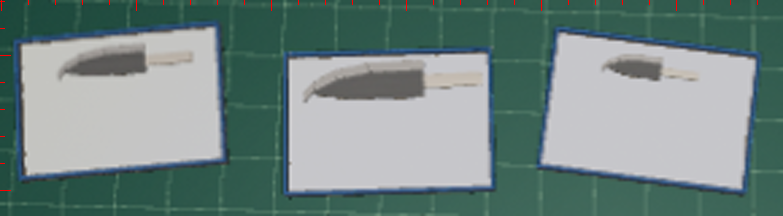

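The crop confirms three pale handles with black ferrules, ordered in length as left (186,293), right (379,307), then centre (290,296). By blade length the left tray is the middle one, the centre tray the longest and the right tray the shortest.

```bash
cat > plan.py <<'E'
from h import *
def pix(p,x0,y0,s): return np.array(p,float)/s+[x0,y0]-.5+np.array([.5,.5])*0
H={'long':(pix([(46,55),(238.5,224.5)],158,265,5),13),'short':(pix([(151,81),(100,230.5)],265,265,5),10),'middle':(pix([(154,38),(83.5,237)],355,280,5),11.5)}
T={'middle':[(16,43),(216,26),(227,161),(22,180)],'long':[(287,55),(491,49),(494,188),(285,194)],'short':[(557,30),(757,58),(744,192),(540,165)]}
P={}
for k,(p,z) in H.items():
    w=px2w('top',p,z);d=w[0]-w[1]
    P['h_'+k]=(w.mean(0)[:2],np.arctan2(d[1],d[0]))
    print('handle',k,w.mean(0).round(1),'len',np.linalg.norm(d).round(1),'yaw',P['h_'+k][1].round(3))
for k,p in T.items():
    w=px2w('top',pix(p,100,180,2.7),14)
    ex=(w[0]+w[1]-w[2]-w[3])/2; ey=(w[0]+w[3]-w[1]-w[2])/2
    yaw=np.arctan2(ex[1]-ey[0],ex[0]+ey[1]);c=w.mean(0)[:2]
    t=c-22*np.array([np.cos(yaw),np.sin(yaw)])
    P['t_'+k]=(t,yaw)
    print('tray',k,c.round(1),'size',np.linalg.norm(ex).round(),np.linalg.norm(ey).round(),'yaw',yaw.round(3),'target',t.round(1))
E
python3 plan.py
```

```text
handle long [451.2 128.3  13. ] len 129.9 yaw 0.892
handle short [ 450.6 -130.3   10. ] len 78.6 yaw -0.3
handle middle [ 427.8 -351.8   11.5] len 105.6 yaw -0.335
tray middle [639.1 247.1] size 132.0 193.0 yaw 0.124 target [617.3 244.3]
tray long [627.6  -8.5] size 133.0 194.0 yaw 0.053 target [605.7  -9.7]
tray short [ 644.2 -253. ] size 130.0 192.0 yaw -0.104 target [ 622.3 -250.7]
```

```bash
cat > go.py <<'E'
# usage: go.py x y z yaw -> total turn rz, then tool shift (mm) after the turn
import sys
from h import *
x,y,z,a=map(float,sys.argv[1:5]);s=r.sense();p=s['eef_pos'];d=np.array([x,y,z])-p
y0=s['tcp_rot'][2];t=(a-y0+np.pi)%(2*np.pi)-np.pi;c,n=np.cos(a),np.sin(a)
print('t',s['clock'],'q6',s['qpos'][5].round(2),'tcp',p.round(1),s['tcp_rot'].round(3),'F',s['contact_force'].round(1),'open',round(s['opening'],2),'grip',round(s['grasp_force'],1))
print('rz',round(-t,4),'shift',np.round([c*d[0]+n*d[1],n*d[0]-c*d[1],-d[2]],1))
E
python3 go.py 451.2 128.3 110 0.892
```

```text
t 0.1 q6 -0.0 tcp [ 189.2 -595.2  255.6] [-3.14   0.     0.308] F [-0.1 -0.3 -0.2] open 1.0 grip 0.0
rz -0.5842 shift [ 727.6 -250.4  145.6]
```

```bash
python3 -m jog '[[[0,0,-0.117],[0,0,0],0.5],[[0,0,-0.117],[0,0,0],0.5],[[0,0,-0.117],[0,0,0],0.5],[[0,0,-0.117],[0,0,0],0.5],[[0,0,-0.116],[0,0,0],0.5],[[0,0,0],[0.038,-0.013,0],0.5],[[0,0,0],[0.038,-0.013,0],0.5],[[0,0,0],[0.038,-0.013,0],0.5],[[0,0,0],[0.038,-0.013,0],0.5],[[0,0,0],[0.038,-0.013,0],0.5],[[0,0,0],[0.038,-0.013,0],0.5],[[0,0,0],[0.038,-0.013,0],0.5]]' 40
python3 -m jog '[[[0,0,0],[0.038,-0.013,0],0.5],[[0,0,0],[0.038,-0.013,0],0.5],[[0,0,0],[0.038,-0.013,0],0.5],[[0,0,0],[0.038,-0.013,0.01],0.5],[[0,0,0],[0.038,-0.013,0.02],0.5],[[0,0,0],[0.038,-0.013,0.02],0.5],[[0,0,0],[0.038,-0.013,0.025],0.5],[[0,0,0],[0.038,-0.013,0.025],0.5],[[0,0,0],[0.038,-0.013,0.025],0.5],[[0,0,0],[0.038,-0.013,0.02],0.5],[[0,0,0],[0.038,-0.013,0],0.5],[[0,0,0],[0,0,0],0.5]]'
python3 go.py 451.2 128.3 28 0.892
```

```text
clock: 1.3
eef_pos: [285.7, -329.8, 256.1]
tcp_rot: [-3.141, -0.0, 0.891]
contact_force: [-0.0, 0.1, 0.5]
opening: 0.747
grasp_force: 0.0
clock: 2.5
eef_pos: [438.3, 87.1, 110.7]
tcp_rot: [3.142, -0.001, 0.895]
contact_force: [1.2, -0.5, -0.0]
opening: 0.748
grasp_force: 0.0
t 2.5 q6 0.87 tcp [438.3  87.1 110.7] [ 3.142e+00 -1.000e-03  8.950e-01] F [ 1.2 -0.5 -0. ] open 0.75 grip 0.0
rz 0.0033 shift [ 40.1 -15.8  82.7]
```

```bash
python3 -m jog '[[[0,0,0.003],[0.02,-0.008,0],0.5],[[0,0,0],[0.020,-0.008,0],0.5],[[0,0,0],[0,0,0.02],0.5],[[0,0,0],[0,0,0.02],0.5],[[0,0,0],[0,0,0],0.5]]'
python3 go.py 451.2 128.3 28 0.892
python3 - <<'E'
from h import *
cv2.imwrite("pics/a1.png",np.hstack([cv2.resize(r.grab_frame("top")[250:340,130:250,::-1],None,fx=3.3,fy=3.3),cv2.resize(r.grab_frame("side")[170:260,190:310,::-1],None,fx=3.3,fy=3.3)]))
E
```

```text
clock: 3.0
eef_pos: [447.7, 123.9, 69.6]
tcp_rot: [-3.139, 0.003, 0.889]
contact_force: [-0.9, -0.4, 0.2]
opening: 0.747
grasp_force: 0.0
t 3.0 q6 0.95 tcp [447.7 123.9  69.6] [-3.139e+00  3.000e-03  8.890e-01] F [-0.9 -0.4  0.2] open 0.75 grip 0.0
rz -0.0031 shift [ 5.6 -0.1 41.6]
```

View pics/a1.png

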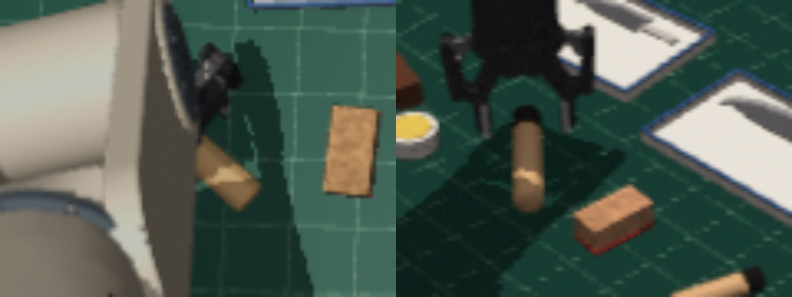

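The side crop shows the fingers straddling the long handle evenly, at x≈485 and 570 with the handle at 527. Now descend and grip.

```bash
python3 -m jog '[[[0,0,0],[0.005,0,0.015],0.5],[[0,0,0],[0,0,0.015],0.5],[[0,0,0],[0,0,0.012],0.5],[[0,0,0],[0,0,0],0.5],[[0,0,0],[0,0,0],-1],[[0,0,0],[0,0,0],-1],[[0,0,0],[0,0,0],-1],[[0,0,0],[0,0,0],-1],[[0,0,0],[0,0,0],-1],[[0,0,0],[0,0,0],-1]]' 40
python3 go.py 605.7 -9.7 31 1.624
```

```text
clock: 4.1
eef_pos: [453.1, 128.7, 30.1]
tcp_rot: [3.141, -0.001, 0.889]
contact_force: [-1.1, -0.6, 6.0]
opening: 0.292
grasp_force: 39.4
t 4.1 q6 0.96 tcp [453.1 128.7  30.1] [ 3.141e+00 -1.000e-03  8.890e-01] F [-1.1 -0.6  6. ] open 0.29 grip 39.4
rz -0.7353 shift [-146.3  145.    -0.9]
```

```bash
python3 -m jog '[[[0,0,0],[0,0,-0.015],-1],[[0,0,0],[0,0,-0.03],-1],[[0,0,0],[0,0,-0.03],-1],[[0,0,-0.122],[0,0,0],-1],[[0,0,-0.123],[0,0,0],-1],[[0,0,-0.123],[0,0,0],-1],[[0,0,-0.123],[0,0,0],-1],[[0,0,-0.122],[0,0,0],-1],[[0,0,-0.122],[0,0,0],-1]]'
python3 -m jog '[[[0,0,0],[-0.02,0.02,0],-1],[[0,0,0],[-0.025,0.025,0],-1],[[0,0,0],[-0.025,0.025,0],-1],[[0,0,0],[-0.025,0.025,0],-1],[[0,0,0],[-0.025,0.025,0],-1],[[0,0,0],[-0.02,0.02,0],-1],[[0,0,0],[-0.006,0.005,0],-1],[[0,0,0],[0,0,0],-1],[[0,0,0],[0,0,0],-1]]'
python3 go.py 605.7 -9.7 33 1.624
```

```text
clock: 5.0
eef_pos: [452.7, 128.7, 104.8]
tcp_rot: [3.141, -0.0, 1.629]
contact_force: [-0.1, 0.0, -0.4]
opening: 0.297
grasp_force: 39.8
clock: 5.9
eef_pos: [604.1, -8.9, 104.1]
tcp_rot: [-3.14, -0.0, 1.624]
contact_force: [-0.0, 0.9, -1.3]
opening: 0.295
grasp_force: 39.7
t 5.9 q6 -0.07 tcp [604.1  -8.9 104.1] [-3.14  -0.     1.624] F [-0.   0.9 -1.3] open 0.29 grip 39.7
rz -0.0003 shift [-0.8  1.6 71.1]
```

```bash
python3 -m jog '[[[0,0,0],[-0.001,0.0015,0.02],-1],[[0,0,0],[0,0,0.02],-1],[[0,0,0],[0,0,0.015],-1],[[0,0,0],[0,0,0.009],-1],[[0,0,0],[0,0,0],-1],[[0,0,0],[0,0,0],-1]]'
python3 -m jog '[[[0,0,0],[0,0,0.003],-1],[[0,0,0],[0,0,0.002],-1],[[0,0,0],[0,0,0.001],-1],[[0,0,0],[0,0,0],-1]]'
python3 go.py 605.7 -9.7 33 1.624
```

```text
clock: 6.5
eef_pos: [606.9, -10.1, 40.6]
tcp_rot: [3.141, 0.0, 1.624]
contact_force: [0.1, -0.3, -0.6]
opening: 0.296
grasp_force: 39.8
clock: 6.9
eef_pos: [606.8, -10.4, 34.3]
tcp_rot: [3.142, 0.0, 1.624]
contact_force: [-0.6, -0.1, -0.8]
opening: 0.29
grasp_force: 39.8
t 6.9 q6 -0.07 tcp [606.8 -10.4  34.3] [3.142 0.    1.624] F [-0.6 -0.1 -0.8] open 0.29 grip 39.8
rz -0.0003 shift [ 0.8 -1.   1.3]
```

```bash
python3 -m jog '[[[0,0,0],[0,0,0.001],-1],[[0,0,0],[0,0,0.001],-1],[[0,0,0],[0,0,0],-1],[[0,0,0],[0,0,0],-1]]'
```

```text
clock: 7.3
eef_pos: [606.9, -10.4, 33.1]
tcp_rot: [3.141, 0.0, 1.624]
contact_force: [-2.7, 0.1, 8.9]
opening: 0.294
grasp_force: 40.9
```

Contact felt (9 N). I'll open partly, then rise.

```bash
python3 -m jog '[[[0,0,0],[0,0,0],-0.3],[[0,0,0],[0,0,0],-0.2],[[0,0,0],[0,0,0],-0.1],[[0,0,0],[0,0,0],-0.1],[[0,0,0],[0,0,0],-0.1],[[0,0,0],[0,0,-0.02],-0.1],[[0,0,0],[0,0,-0.03],-0.1],[[0,0,0],[0,0,-0.04],0],[[0,0,0],[0,0,-0.04],0.5],[[0,0,0],[0,0,0],0.5]]'
python3 go.py 427.8 -351.8 110 2.807
python3 - <<'E'
from h import *
cv2.imwrite("pics/a2.png",r.grab_frame("side")[:,:,::-1])
E
```

```text
clock: 8.3
eef_pos: [610.1, -10.4, 167.9]
tcp_rot: [3.133, 0.001, 1.624]
contact_force: [1.3, 0.8, -0.1]
opening: 0.75
grasp_force: 0.0
t 8.3 q6 -0.07 tcp [610.1 -10.4 167.9] [3.133e+00 1.000e-03 1.624e+00] F [ 1.3  0.8 -0.1] open 0.75 grip 0.0
rz -1.1832 shift [  60.1 -382.3   57.9]
```

View pics/a2.png

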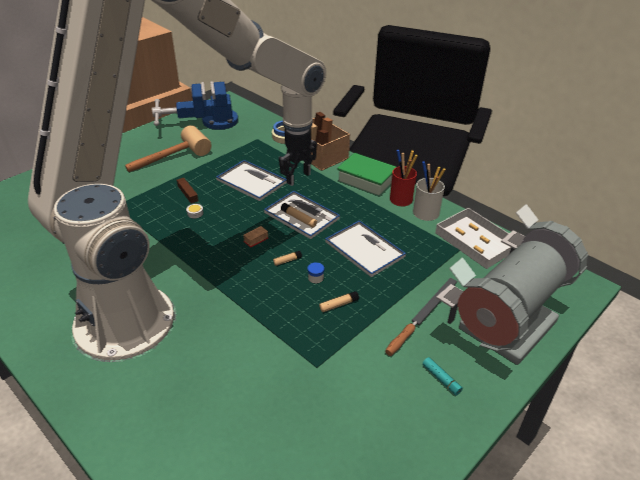

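The side view shows the long handle lying in the centre tray at (298,215), beside the blade. Next is the middle handle at (338,301).

```bash
python3 -m jog '[[[0,0,-0.13],[0,0,0],0.5],[[0,0,-0.13],[0,0,0],0.5],[[0,0,-0.13],[0,0,0],0.5],[[0,0,-0.13],[0,0,0],0.5],[[0,0,-0.13],[0,0,0],0.5],[[0,0,-0.13],[0,0,0],0.5],[[0,0,-0.13],[0,0,0],0.5],[[0,0,-0.13],[0,0,0],0.5],[[0,0,-0.143],[0,0,0],0.5]]'
python3 -m jog '[[[0,0,0],[0.005,-0.032,0],0.5],[[0,0,0],[0.005,-0.035,0],0.5],[[0,0,0],[0.005,-0.035,0],0.5],[[0,0,0],[0.005,-0.035,0],0.5],[[0,0,0],[0.005,-0.035,0],0.5],[[0,0,0],[0.005,-0.035,0],0.5],[[0,0,0],[0.005,-0.035,0.01],0.5],[[0,0,0],[0.005,-0.035,0.01],0.5],[[0,0,0],[0.005,-0.035,0.015],0.5],[[0,0,0],[0.005,-0.035,0.015],0.5],[[0,0,0],[0.01,-0.033,0.01],0.5],[[0,0,0],[0,0,0],0.5]]'
python3 go.py 427.8 -351.8 28 2.807
```

```text
clock: 9.25
eef_pos: [605.9, -10.3, 160.7]
tcp_rot: [-3.141, -0.002, 2.812]
contact_force: [-0.3, -0.3, -0.3]
opening: 0.752
grasp_force: 0.0
clock: 10.45
eef_pos: [421.9, -351.1, 99.6]
tcp_rot: [3.141, -0.004, 2.804]
contact_force: [0.2, 0.0, 0.1]
opening: 0.754
grasp_force: 0.0
t 10.45 q6 -1.93 tcp [ 421.9 -351.1   99.6] [ 3.141 -0.004  2.804] F [0.2 0.  0.1] open 0.75 grip 0.0
rz -0.0031 shift [-5.8  1.3 71.6]
```

```bash
python3 -m jog '[[[0,0,-0.003],[-0.006,0.001,0.015],0.5],[[0,0,0],[0,0,0.02],0.5],[[0,0,0],[0,0,0.015],0.5],[[0,0,0],[0,0,0.012],0.5],[[0,0,0],[0,0,0.008],0.5],[[0,0,0],[0,0,0],0.5],[[0,0,0],[0,0,0],-1],[[0,0,0],[0,0,0],-1],[[0,0,0],[0,0,0],-1],[[0,0,0],[0,0,0],-1],[[0,0,0],[0,0,0],-1],[[0,0,0],[0,0,0],-1]]' 40
python3 go.py 617.3 244.3 110 1.695
```

```text
clock: 11.65
eef_pos: [431.7, -351.0, 33.1]
tcp_rot: [-3.141, 0.001, 2.81]
contact_force: [-1.1, 0.3, 6.2]
opening: 0.255
grasp_force: 39.9
t 11.65 q6 -1.92 tcp [ 431.7 -351.    33.1] [-3.141e+00  1.000e-03  2.810e+00] F [-1.1  0.3  6.2] open 0.26 grip 39.9
rz 1.1147 shift [567.7 257.9 -76.9]
```

```bash
python3 -m jog '[[[0,0,0],[0,0,0],0.2],[[0,0,0],[0,0,0],0.2],[[0,0,0],[-0.003,0,0],0.2],[[0,0,0],[0,0,0.002],0.2],[[0,0,0],[0,0,0],0.2]]' 
python3 go.py 427.8 -351.8 28 2.807
```

```text
clock: 12.15
eef_pos: [434.0, -351.5, 29.9]
tcp_rot: [3.141, -0.0, 2.81]
contact_force: [-1.0, 1.2, 0.9]
opening: 0.598
grasp_force: 0.0
t 12.15 q6 -1.92 tcp [ 434.  -351.5   29.9] [ 3.141 -0.     2.81 ] F [-1.   1.2  0.9] open 0.6 grip 0.0
rz 0.0028 shift [ 5.8 -2.3  1.9]
```

```bash
python3 -m jog '[[[0,0,0.003],[0.006,-0.002,0.002],0.2],[[0,0,0],[0,0,0],0.2],[[0,0,0],[0,0,0],0.2],[[0,0,0],[0,0,0],-1],[[0,0,0],[0,0,0],-1],[[0,0,0],[0,0,0],-1],[[0,0,0],[0,0,0],-1],[[0,0,0],[0,0,0],-1]]' 40
python3 go.py 617.3 244.3 110 1.695
```

```text
clock: 12.95
eef_pos: [427.9, -351.6, 28.5]
tcp_rot: [-3.141, 0.0, 2.807]
contact_force: [-0.6, -0.1, 4.0]
opening: 0.26
grasp_force: 39.5
t 12.95 q6 -1.93 tcp [ 427.9 -351.6   28.5] [-3.141  0.     2.807] F [-0.6 -0.1  4. ] open 0.26 grip 39.5
rz 1.1118 shift [567.8 261.8 -81.5]
```

```bash
python3 -m jog '[[[0,0,0],[0,0,-0.015],-1],[[0,0,0],[0,0,-0.033],-1],[[0,0,0],[0,0,-0.034],-1],[[0,0,0.139],[0,0,0],-1],[[0,0,0.139],[0,0,0],-1],[[0,0,0.139],[0,0,0],-1],[[0,0,0.139],[0,0,0],-1],[[0,0,0.139],[0,0,0],-1],[[0,0,0.139],[0,0,0],-1],[[0,0,0.139],[0,0,0],-1],[[0,0,0.139],[0,0,0],-1]]'
python3 -m jog '[[[0,0,0],[0.022,0.01,0],-1],[[0,0,0],[0.032,0.015,0],-1],[[0,0,0],[0.032,0.015,0],-1],[[0,0,0],[0.032,0.015,0],-1],[[0,0,0],[0.032,0.015,0],-1],[[0,0,0],[0.032,0.015,0],-1],[[0,0,0],[0.032,0.015,0],-1],[[0,0,0],[0.032,0.015,0],-1],[[0,0,0],[0.032,0.015,0],-1],[[0,0,0],[0.032,0.015,0],-1],[[0,0,0],[0.032,0.015,0],-1],[[0,0,0],[0.032,0.015,0],-1]]'
python3 -m jog '[[[0,0,0],[0.032,0.015,0],-1],[[0,0,0],[0.032,0.015,0],-1],[[0,0,0],[0.032,0.015,0],-1],[[0,0,0],[0.032,0.015,0],-1],[[0,0,0],[0.032,0.015,0],-1],[[0,0,0],[0.03,0.012,0],-1],[[0,0,0],[0,0,0],-1],[[0,0,0],[0,0,0],-1],[[0,0,0],[0,0,0],-1]]'
python3 go.py 617.3 244.3 31.5 1.695
```

```text
clock: 14.05
eef_pos: [427.8, -351.5, 111.1]
tcp_rot: [3.141, 0.0, 1.689]
contact_force: [0.9, 0.5, -1.0]
opening: 0.256
grasp_force: 39.3
clock: 15.25
eef_pos: [555.6, 42.8, 111.3]
tcp_rot: [3.141, 0.0, 1.695]
contact_force: [0.3, -0.6, 0.1]
opening: 0.257
grasp_force: 39.3
clock: 16.15
eef_pos: [617.5, 239.7, 110.5]
tcp_rot: [-3.141, 0.0, 1.695]
contact_force: [-0.0, 0.3, -0.3]
opening: 0.258
grasp_force: 39.3
t 16.15 q6 0.24 tcp [617.5 239.7 110.5] [-3.141  0.     1.695] F [-0.   0.3 -0.3] open 0.26 grip 39.3
rz -0.0004 shift [ 4.6  0.4 79. ]
```

```bash
python3 -m jog '[[[0,0,0],[0.004,0,0.02],-1],[[0,0,0],[0,0,0.02],-1],[[0,0,0],[0,0,0.02],-1],[[0,0,0],[0,0,0.01],-1],[[0,0,0],[0,0,0.004],-1],[[0,0,0],[0,0,0],-1],[[0,0,0],[0,0,0.001],-1],[[0,0,0],[0,0,0.001],-1],[[0,0,0],[0,0,0],-1],[[0,0,0],[0,0,0],-1]]'
```

```text
clock: 17.15
eef_pos: [617.7, 244.7, 34.7]
tcp_rot: [3.141, -0.0, 1.695]
contact_force: [0.2, -0.0, -0.3]
opening: 0.255
grasp_force: 39.3
```

```bash
python3 go.py 617.3 244.3 31.5 1.695
```

```text
t 17.15 q6 0.25 tcp [617.7 244.7  34.7] [ 3.141 -0.     1.695] F [ 0.2 -0.  -0.3] open 0.26 grip 39.3
rz -0.0001 shift [-0.3 -0.4  3.2]
```

```bash
python3 -m jog '[[[0,0,0],[0,0,0.001],-1],[[0,0,0],[0,0,0.001],-1],[[0,0,0],[0,0,0.001],-1],[[0,0,0],[0,0,0],-1],[[0,0,0],[0,0,0],-1]]'
```

```text
clock: 17.65
eef_pos: [617.5, 244.6, 31.5]
tcp_rot: [3.142, -0.0, 1.695]
contact_force: [-2.2, 0.6, 4.2]
opening: 0.258
grasp_force: 39.9
```

```bash
python3 -m jog '[[[0,0,0],[0,0,0],-0.4],[[0,0,0],[0,0,0],-0.25],[[0,0,0],[0,0,0],-0.15],[[0,0,0],[0,0,0],-0.15],[[0,0,0],[0,0,0],-0.15],[[0,0,0],[0,0,-0.02],-0.15],[[0,0,0],[0,0,-0.03],-0.15],[[0,0,0],[0,0,-0.03],0],[[0,0,0],[0,0,-0.02],0.5],[[0,0,0],[0,0,0],0.5]]'
python3 -m jog '[[[0,0,-0.115],[0,0,0],0.5],[[0,0,-0.115],[0,0,0],0.5],[[0,0,-0.115],[0,0,0],0.5],[[0,0,-0.115],[0,0,0],0.5],[[0,0,-0.115],[0,0,0],0.5],[[0,0,-0.115],[0,0,0],0.5],[[0,0,-0.115],[0,0,0],0.5],[[0,0,-0.115],[0,0,0],0.5],[[0,0,-0.115],[0,0,0],0.5],[[0,0,-0.112],[0,0,0],0.5]]'
python3 go.py 450.6 -130.3 90 2.842
```

```text
clock: 18.65
eef_pos: [619.3, 245.3, 134.7]
tcp_rot: [3.136, -0.001, 1.695]
contact_force: [0.4, -0.5, 1.0]
opening: 0.752
grasp_force: 0.0
clock: 19.65
eef_pos: [616.9, 244.3, 130.0]
tcp_rot: [-3.141, -0.001, 2.847]
contact_force: [0.2, -0.4, 0.3]
opening: 0.751
grasp_force: 0.0
t 19.65 q6 -0.9 tcp [616.9 244.3 130. ] [-3.141e+00 -1.000e-03  2.847e+00] F [ 0.2 -0.4  0.3] open 0.75 grip 0.0
rz 0.0045 shift [  48.3 -407.    40. ]
```

```bash
python3 -m jog '[[[0,0,0],[0.004,-0.032,0],0.5],[[0,0,0],[0.004,-0.034,0],0.5],[[0,0,0],[0.004,-0.034,0],0.5],[[0,0,0],[0.004,-0.034,0],0.5],[[0,0,0],[0.004,-0.034,0],0.5],[[0,0,0],[0.004,-0.034,0],0.5],[[0,0,0],[0.004,-0.034,0],0.5],[[0,0,0],[0.004,-0.034,0],0.5],[[0,0,0],[0.004,-0.034,0],0.5],[[0,0,0],[0.004,-0.034,0.01],0.5],[[0,0,0],[0.004,-0.034,0.015],0.5],[[0,0,0],[0.004,-0.034,0.015],0.5]]'
python3 -m jog '[[[0,0,0],[0,0,0],0.3],[[0,0,0],[0,0,0],0.3],[[0,0,0],[0,0,0],0.3]]'
python3 go.py 450.6 -130.3 28 2.842
```

```text
clock: 20.85
eef_pos: [450.8, -130.2, 90.4]
tcp_rot: [-3.142, -0.0, 2.842]
contact_force: [0.1, -0.5, -0.1]
opening: 0.747
grasp_force: 0.0
clock: 21.15
eef_pos: [452.2, -128.7, 91.3]
tcp_rot: [3.141, 0.0, 2.842]
contact_force: [-0.2, 0.9, 0.5]
opening: 0.649
grasp_force: 0.0
t 21.15 q6 -1.55 tcp [ 452.2 -128.7   91.3] [3.141 0.    2.842] F [-0.2  0.9  0.5] open 0.65 grip 0.0
rz -0.0001 shift [ 1.  -2.  63.3]
```

```bash
python3 -m jog '[[[0,0,0],[0.001,-0.001,0.02],0.3],[[0,0,0],[0,0,0.02],0.3],[[0,0,0],[0,0,0.013],0.3],[[0,0,0],[0,0,0.008],0.3],[[0,0,0],[0,0,0],0.3],[[0,0,0],[0,0,0],0.3]]'
python3 go.py 450.6 -130.3 27 2.842
python3 - <<'E'
from h import *
cv2.imwrite("pics/a3.png",cv2.resize(r.grab_frame("side")[190:310,200:360,::-1],None,fx=4,fy=4))
E
```

```text
clock: 21.75
eef_pos: [450.8, -129.7, 30.6]
tcp_rot: [3.142, 0.0, 2.842]
contact_force: [-0.3, -0.2, 0.5]
opening: 0.649
grasp_force: 0.0
t 21.75 q6 -1.55 tcp [ 450.8 -129.7   30.6] [3.142 0.    2.842] F [-0.3 -0.2  0.5] open 0.65 grip 0.0
rz 0.0002 shift [ 0.1 -0.7  3.6]
```

View pics/a3.png

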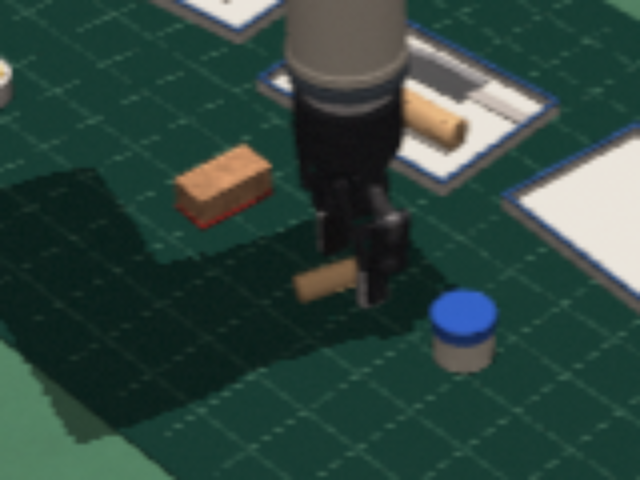

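The crop shows the fingers either side of the short handle, at about (330,230) and (370,285), clear of the blue-lidded jar.

```bash
python3 -m jog '[[[0,0,0],[0,-0.001,0.002],0.3],[[0,0,0],[0,0,0.001],0.3],[[0,0,0],[0,0,0],-1],[[0,0,0],[0,0,0],-1],[[0,0,0],[0,0,0],-1],[[0,0,0],[0,0,0],-1],[[0,0,0],[0,0,0],-1],[[0,0,0],[0,0,0],-1]]' 40
python3 -m jog '[[[0,0,0],[0,0,-0.015],-1],[[0,0,0],[0,0,-0.033],-1],[[0,0,0],[0,0,-0.034],-1],[[0,0,0.137],[0,0,0],-1],[[0,0,0.137],[0,0,0],-1],[[0,0,0.137],[0,0,0],-1],[[0,0,0.137],[0,0,0],-1],[[0,0,0.137],[0,0,0],-1],[[0,0,0.137],[0,0,0],-1],[[0,0,0.138],[0,0,0],-1],[[0,0,0.138],[0,0,0],-1],[[0,0,0.138],[0,0,0],-1]]'
python3 -m jog '[[[0,0,0.138],[0,0,0],-1],[[0,0,0],[0,0,0],-1]]'
python3 go.py 622.3 -250.7 31 1.467
```

```text
clock: 22.6
eef_pos: [451.0, -131.1, 28.3]
tcp_rot: [3.142, 0.002, 2.842]
contact_force: [-1.3, 1.0, 13.2]
opening: 0.226
grasp_force: 42.4
clock: 23.8
eef_pos: [450.1, -130.8, 109.3]
tcp_rot: [-3.142, -0.0, 1.6]
contact_force: [-0.2, -1.0, -0.1]
opening: 0.219
grasp_force: 39.4
clock: 24.0
eef_pos: [450.1, -130.8, 109.3]
tcp_rot: [-3.142, -0.0, 1.466]
contact_force: [-0.1, 0.5, 0.7]
opening: 0.217
grasp_force: 39.4
t 24.0 q6 -0.18 tcp [ 450.1 -130.8  109.3] [-3.142 -0.     1.466] F [-0.1  0.5  0.7] open 0.22 grip 39.4
rz -0.0013 shift [-101.4  183.7   78.3]
```

```bash
python3 -m jog '[[[0,0,0],[-0.012,0.02,0],-1],[[0,0,0],[-0.016,0.03,0],-1],[[0,0,0],[-0.016,0.03,0],-1],[[0,0,0],[-0.016,0.03,0],-1],[[0,0,0],[-0.016,0.03,0],-1],[[0,0,0],[-0.016,0.027,0],-1],[[0,0,0],[-0.0095,0.017,0],-1],[[0,0,0],[0,0,0],-1],[[0,0,0],[0,0,0],-1],[[0,0,0],[0,0,0],-1]]'
python3 go.py 622.3 -250.7 31.3 1.467
```

```text
clock: 25.0
eef_pos: [621.6, -249.9, 109.0]
tcp_rot: [-3.14, -0.001, 1.469]
contact_force: [-0.8, 0.7, -0.4]
opening: 0.225
grasp_force: 39.4
t 25.0 q6 -0.28 tcp [ 621.6 -249.9  109. ] [-3.140e+00 -1.000e-03  1.469e+00] F [-0.8  0.7 -0.4] open 0.22 grip 39.4
rz 0.0024 shift [-0.7  0.8 77.7]
```

```bash
python3 -m jog '[[[0,0,0],[-0.001,0.001,0.02],-1],[[0,0,0],[0,0,0.02],-1],[[0,0,0],[0,0,0.02],-1],[[0,0,0],[0,0,0.01],-1],[[0,0,0],[0,0,0.003],-1],[[0,0,0],[0,0,0.001],-1],[[0,0,0],[0,0,0.001],-1],[[0,0,0],[0,0,0],-1],[[0,0,0],[0,0,0],-1]]'
```

```text
clock: 25.9
eef_pos: [624.0, -251.9, 35.0]
tcp_rot: [3.141, 0.0, 1.468]
contact_force: [-0.9, -0.8, -0.1]
opening: 0.222
grasp_force: 39.4
```

```bash
python3 -m jog '[[[0,0,0],[0,0,0.001],-1],[[0,0,0],[0,0,0.001],-1],[[0,0,0],[0,0,0.001],-1],[[0,0,0],[0,0,0],-1],[[0,0,0],[0,0,0],-1]]'
```

```text
clock: 26.4
eef_pos: [623.7, -251.8, 31.4]
tcp_rot: [3.141, 0.0, 1.468]
contact_force: [0.0, 0.1, 3.4]
opening: 0.22
grasp_force: 41.2
```

```bash
python3 -m jog '[[[0,0,0],[0,0,0],-0.45],[[0,0,0],[0,0,0],-0.3],[[0,0,0],[0,0,0],-0.2],[[0,0,0],[0,0,0],-0.2],[[0,0,0],[0,0,0],-0.2],[[0,0,0],[0,0,-0.02],-0.2],[[0,0,0],[0,0,-0.03],-0.2],[[0,0,0],[0,0,-0.04],-0.2],[[0,0,0],[0,0,-0.05],-0.2],[[0,0,0],[0,0,-0.05],-0.2]]'
python3 -m jog '[[[0,0,0],[-0.035,-0.03,0],-0.2],[[0,0,0],[-0.035,-0.03,0],-0.2],[[0,0,0],[-0.035,-0.03,0],-0.2],[[0,0,0],[-0.035,-0.03,0],-0.2],[[0,0,0],[-0.035,-0.03,0],-0.2],[[0,0,0],[-0.035,-0.03,0],-0.2],[[0,0,0],[-0.035,-0.03,0],-0.2],[[0,0,0],[-0.035,-0.03,0],-0.2],[[0,0,0],[-0.03,-0.03,0],-0.2],[[0,0,0],[-0.02,-0.02,0],-0.2],[[0,0,0],[0,0,0],-0.2]]'
python3 - <<'E'
from h import *
cv2.imwrite("pics/a4.png",cv2.resize(r.grab_frame("top")[170:350,70:430,::-1],None,fx=2.2,fy=2.2))
cv2.imwrite("pics/a5.png",cv2.resize(r.grab_frame("side")[140:290,180:430,::-1],None,fx=3,fy=3))
E
```

```text
clock: 27.4
eef_pos: [623.2, -251.6, 222.7]
tcp_rot: [-3.141, -0.0, 1.468]
contact_force: [1.0, -0.3, 0.0]
opening: 0.4
grasp_force: 0.0
clock: 28.5
eef_pos: [298.4, -552.3, 221.3]
tcp_rot: [-3.141, 0.001, 1.464]
contact_force: [-0.2, 0.9, -0.0]
opening: 0.397
grasp_force: 0.0
```

View pics/a4.png

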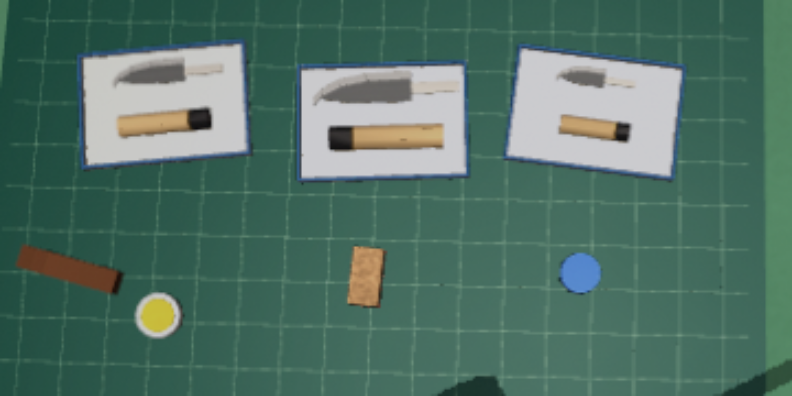

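View pics/a5.png

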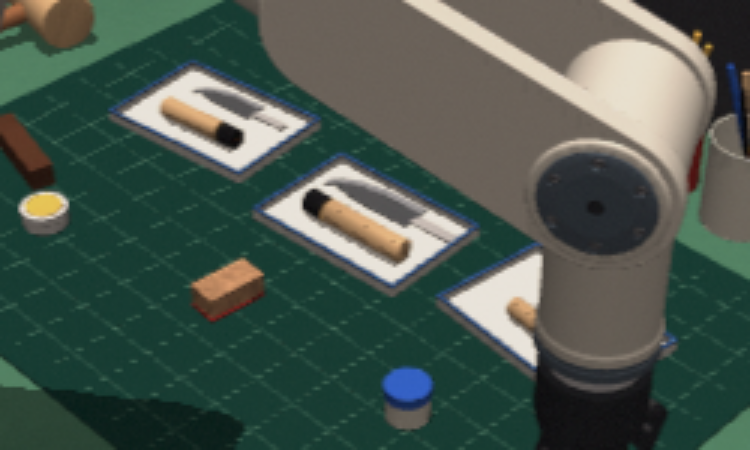

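All three handles lie flat beside their blades, at (165,122), (386,137) and (595,128) in the top crop. The blades and the dark blank (68,270) have not moved.

```bash
python3 -c "
from rig import r
print(r.sign_off())"
```

```text
the job is handed in; nothing more can be done
None
```

I laid the long, middle and short handles flat beside their matching blades, left the blades and the plain blank in place, and handed the job in at about 28.6 s of the 80 s allowed.

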